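# Hold the cash box unlocked

### The job

Take the yellow-headed key out of its slot in the wooden caddy and put it fully home in the lock of the blue cash box; the pins stick, so wiggle it past them rather than forcing it. Then turn it a quarter turn clockwise, which raises the lid a little, and finish still gripping the key and holding it turned against its spring, so that I can lift the lid open. Leave the vase, the phone stand and the flashlight where they are.

Things in the scene. Friction and masses are not known exactly. Their poses are not given: they have to be found in the camera images.
- key_head (a point): Centre of the key's yellow plastic head: 30 mm wide (key x), 10 mm thick (key y), 34 mm high (key z, from blade to head; up at the start). The key is loose, weighs 30 to 60 g and is the same either way round (half a turn about z). Under the head is a round yellow collar, 16 mm across and 10 mm high.
- key: The key. Origin: underside of the collar, 27 mm below the head's centre; it seats on the lock's face (at the start, on the caddy's top). From it go down a round steel neck (4.4 mm diameter, 10.5 mm long), then the flat bit, 12 mm wide (key x) and 4 mm thick (key y), full width to 24 mm down.
- key_tip (a point): Point of the key's bit, 30 mm below the collar's underside; the two edges meet there at 90 degrees. The key must be lifted 30 mm to leave the caddy.
- key_slot (a point): Middle of the slot's mouth in the flat top of the light wooden caddy, 46 mm above the cart top, where the key stands upright. Slot 13.5 mm (x) by 5.5 mm (y), 38 mm deep. The top is 56 mm (x) by 60 mm (y); a low pencil tray, 18 mm high, goes on to 100 mm farther along -y. The caddy is fixed.
- cash_box: The blue steel cash box, fixed. Origin: centre of its underside; x points from its front to its hinge. 180 mm (x) by 220 mm (y) by 85 mm high. The lock's axis is 64 mm from the centre towards the front, in a flat deck (60 mm wide along x) 4 mm below the lock's face; the lid, 88 mm above the cart top, covers the rest, its flat-folded bail 6 mm higher.
- lock (a point): Centre of the keyhole in the lock's upward face, 89 mm above the cart top, in the deck of the blue cash box (fixed). z: lock axis, up; x: from the box's front to its hinge. Keyhole 13.5 mm along x, 5.5 mm along y, with a 2.5 mm countersink. The key goes straight down, its width along x, either way round, till the collar sits on the face. It can turn only when fully in.
- pins (a point): Middle between the lock's sprung, sticky pins, 17 mm under its face: two opposed pairs, 6 mm apart, press on the bit's edges. The key's point wedges them apart from 12, then from 6 mm before the collar seats. Straight down each pair needs a push of 15 to 40 N, but only 5 to 15 N while the key is wiggled about 0.1 rad to and fro about its axis (or half a millimetre sideways).
- cylinder (a joint): Turn of the lock's cylinder, rad: 0 at rest, 1.57 a quarter turn clockwise seen from above, stop at 1.6. The key has 0.12 rad of play in it. A return spring (0.02 N m at rest, 0.1 at a quarter turn) brings it back if let go.
- lid (a joint): Opening of the cash box lid, rad: 0 shut. The lock's cam raises it evenly to about 0.07 at a quarter turn; it drops again if the key is let go.
- lid_edge (a point): Middle of the lid's front edge, on its top, 35 mm behind the lock's axis (box x); it rises by 8 mm as the key is given a quarter turn. The deck's front edge lies 26 mm before the lock's axis.
- vase_mid (a point): Centre, half-way up, of the loose, empty white ceramic vase, 110 mm across and 95 mm high. Stands behind the box and caddy. Not to be disturbed.
- stand_mid (a point): Point 50 mm above the centre of the foot of the loose clear acrylic phone stand, 95 x 80 mm and 110 mm high. Not to be disturbed.
- flashlight_mid (a point): Centre of the loose red flashlight, 128 mm long (along its x) and 37 mm across, lying near the robot. Not to be disturbed.
Things that resemble listed ones, but are neither listed nor needed, are in the scene too. There is more than one size of the key; the job needs the middle-sized.

How it is judged (in metres and radians):
On the way:
1. the key is fully home in the lock (collar within 2 mm of the face), not yet turned (z of key_head in the frame of lock below 0.029 m and horizontal distance between key_head and lock below 0.004 m and value of joint cylinder below 0.4 rad), for 0.1 s.
At the end, for the whole second after the job is handed in: The key is fully home in the lock (collar within 2.5 mm of the face, within 4 mm of the lock's axis, upright within 0.12 rad), the fingers still grip it (over 3 N) and hold the cylinder turned more than 1.3 rad clockwise, with the lid raised (over 0.03 rad), all through the last second (value of joint cylinder above 1.3 rad and value of joint lid above 0.03 rad and z of key_head in the frame of lock below 0.0295 m and horizontal distance between key_head and lock below 0.004 m and angle between key_head's own z axis and vertical below 0.12 rad and contact force between the fingers and key above 3 N); the arm keeps its last pose, push and grip.
It fails at once if the key is forced: key and cash box press on each other with more than 70 N in all (pushing, wedging and pins added up) (contact force between key and cash_box above 70 N).
It fails at once if the vase is pushed more than 30 mm or tipped (distance of vase_mid from where it was at the start of the episode above 0.03 m or angle between vase_mid's own z axis and vertical above 0.5 rad).
It fails at once if the phone stand is pushed more than 30 mm or tipped (distance of stand_mid from where it was at the start of the episode above 0.03 m or angle between stand_mid's own z axis and vertical above 0.5 rad).
It fails at once if the flashlight is pushed more than 30 mm (distance of flashlight_mid from where it was at the start of the episode above 0.03 m).
It also fails if it takes over 48 s, if anything falls off the work surface, if the arm or the gripper's body presses on something with over 40 N, if the wrist force passes 120 N, or if a joint passes its speed limit or range.

### The arm

A 6-joint arm with a two-finger parallel gripper is mounted at the origin on the work surface. World frame = base frame: x ahead of the robot, y to its left, z up, the work surface at z = 0. Lengths are in m, angles in degrees, forces in N, time in s.
With the tool pointing down it reaches from about 0.4 to 0.825 m from the base axis. Payload 7 kg.
Tool frame: the origin (TCP) lies on the centre line of the jaws, within the pads' length; the fingertips stand 17 mm ahead of it and the grasp point (between the pads) lies 2 mm behind it; z points along the fingers, y is the direction in which the jaws open and shut (so a half turn about z gives the same grasp; the last joint's range is limited). The gripper opens to 88 mm and grips with 3 to 60 N. Pads are 19 mm wide; open, the fingers measure 130 mm over their backs; the gripper's body (78 mm by 193 mm) begins 47 mm behind the grasp point.
Start: joints at [88.7, 20.546, 0.682, 0, -70.136, -16.507], TCP at [0.206, 0.643, 0.244] pointing down, gripper open.
Joint ranges: [-176.03, 176.03], [-82.01, 121.73], [-58.28, 71.71], [-173.87, 95.51], [-174.79, -0.11], [-173.66, 173.66]. Speed limits (degrees/s): [136.94, 136.94, 172.46, 180, 180, 180].

### API

Orientations are given as [roll, pitch, yaw] about the fixed x, y, z axes, in that order (R = Rz(yaw) Ry(pitch) Rx(roll)).
In Python, from plant import telemetry, vision, close_job, recognise, silhouettes, place_of gives the robot as it stands.
- The arm moves only by the shell command python3 -m handwheel 'ROWS'. ROWS is JSON, a list that holds one entry, the list of rows, each a list of 5 numbers: the shift along the tool's x, y, z in m, then the turn about the tool's z in rad, then the closure, from 0 (fully open) to 1 (shut). In form: [[[tx, ty, tz, yaw, gripper], ...]]. A call has 1 to 20 rows; each row shifts and turns the commanded pose from where the row before left it, along the tool's axes as they then stand; what a row does not reach is not made up. A row lasts 1/12 s, in which the tool goes at most 41.7 mm and 7.16 degrees, less where a joint would pass 70% of its speed; a pose out of reach is approached as far as the arm can. A call with a gripper value outside its range is refused whole. The fingers move at their own pace and stop on an object; the grip force is fixed at half the most. Time passes only in rows, so rows that do not move let the fingers close. It gives the time, the measured TCP pose, the force and the opening at its end, in the units of the state.
- telemetry.get_obs(): the state, without advancing time (a new reading comes with each control period).
- vision.snapshot(name): name is "scene" or "top"; returns a dict with "color" (480x640x3 uint8, red, green, blue), "mtx" (3x3 intrinsics, pixels), "cam_to_world" (4x4, takes a point from camera to world coordinates). Camera axes: x right, y down, z forward; pixel columns grow to the right and rows downward; lengths in m; the calibration is good to about 2 mm. A picture is of the moment at which its call begins. There is no depth.
- close_job(): hands the job in, once; it reports no verdict.
Trained networks look in a picture, given as the dict that the camera call returned (one of the last four; its "shot" number tells which), for a name from the list of things; names that differ only in an ending like _2 or _b are one class to them, and where a whole thing is asked for, a point or a joint stands for the part that bears it (a point fixed in the world has none). Each returns a list of dicts, best first, with "conf" (0 to 1); they miss things now and then, are a little off and sometimes report something else, mostly with a low value. They report only what shows in the picture. A call takes as long as a camera call. They do not tell look-alikes from the thing itself.
- recognise(name, picture): "xy" ([column, row] in pixels, amid what is visible of it).
- silhouettes(name, picture): "region" (480x640 bool, what is visible of it) and "xy" ([column, row] in pixels, amid what is visible of it).
- place_of(name, picture): "xy" ([column, row] in pixels: a listed point, or the origin of a listed thing).
The state is a dict: "clock": time; "joint_pos": joint angles; "qvel": joint speeds; "tau": joint torques, N m; "tool_pos": TCP position; "orientation": TCP orientation; "force": force on the tool from outside, world axes, zero at the start; "moment": the same for the moment, N m; "opening": finger opening in m.
Only numpy, scipy, OpenCV 4.12 (cv2) and the standard library are available. Lean on these libraries where they do the work, as an engineer would, in place of code of your own. Each camera call takes 0.05 s, during which the arm holds its last target.

## Working session

There is one attempt and no reset: what is moved stays moved. The work goes in short steps, Python scripts to look and compute and a shell command to move; the robot and the scene stay as the last step left them, time stands still between calls to the robot, and variables do not carry over. Pictures are saved under pics/ and viewed, and the job is handed in when it is done.

```bash
ls; mkdir -p pics
python3 - <<'E'
from plant import telemetry, vision
import cv2,pickle
print(telemetry.get_obs())
for n in ("scene","top"):
    s=vision.snapshot(n); cv2.imwrite(f"pics/{n}0.png",s["color"][:,:,::-1]); pickle.dump(s,open(n+"0.pkl","wb")); print(s["mtx"],s["cam_to_world"],s["shot"])
E
```

```text
pics
{'clock': 0.0, 'joint_pos': array([ 8.86962436e+01,  2.05902893e+01,  6.33472971e-01, -2.06946296e-02,
       -7.01340227e+01, -1.65081277e+01]), 'qvel': array([ 0.04297049, -0.04695681,  0.02059153,  0.02915421,  0.01008441,
        0.07962539]), 'tau': array([-4.82042105e-04, -5.82721674e+01,  2.93047446e+01,  6.99722752e+00,
        6.70033711e-03, -1.58403782e-04]), 'tool_pos': array([0.20634286, 0.64220869, 0.24263149]), 'orientation': array([ 1.79907377e+02, -7.16227205e-03, -1.78189262e+01]), 'force': array([ 0.54795343, -0.27667765, -0.8208353 ]), 'moment': array([-0.04706703,  0.01822401, -0.01357461]), 'opening': 0.08787446134369592}
[[608.4142507    0.         330.19285253]
 [  0.         608.4142507  238.54257553]
 [  0.           0.           1.        ]] [[-0.84146717  0.38087828 -0.38322935  1.02968083]
 [ 0.54004545  0.57076583 -0.61852832  0.7297305 ]
 [-0.01684978 -0.72743254 -0.68597229  0.86016654]
 [ 0.          0.          0.          1.        ]] 1
[[512.88608291   0.         318.22610363]
 [  0.         512.88608291 241.69071926]
 [  0.           0.           1.        ]] [[-1.65207296e-03 -9.96851072e-01  7.92793180e-02  5.26401547e-01]
 [-9.99998306e-01  1.58248978e-03 -9.40516741e-04  5.15671193e-02]
 [ 8.12096411e-04 -7.92807374e-02 -9.96851998e-01  9.44024748e-01]
 [ 0.00000000e+00  0.00000000e+00  0.00000000e+00  1.00000000e+00]] 2
```

View pics/scene0.png

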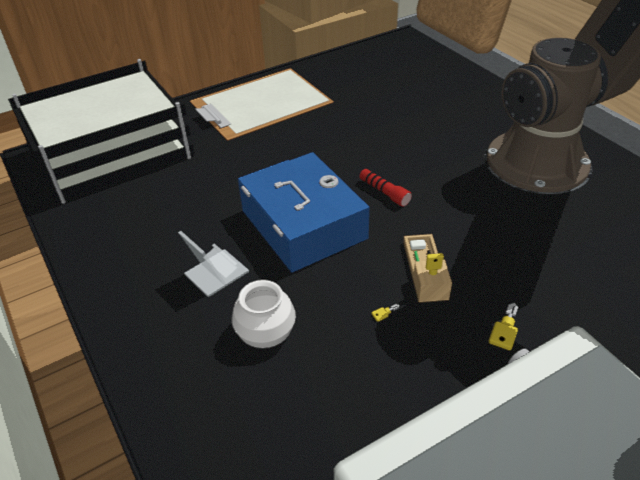

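View pics/top0.png

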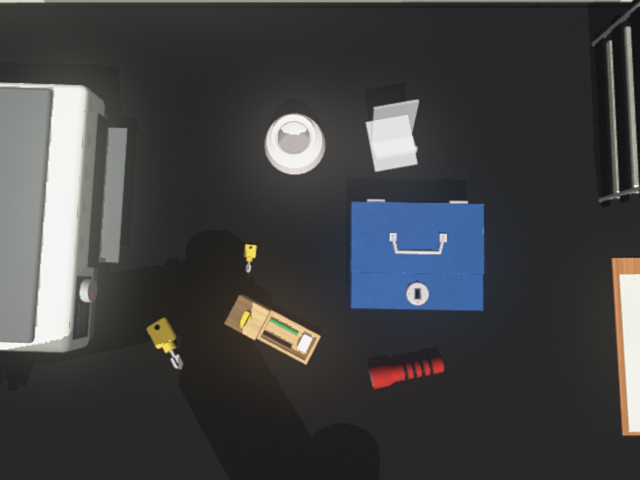

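The key stands in the caddy at about (245,318) in top and (434,262) in scene. The lock is at (417,293) in top and (329,182) in scene. Loose large and small decoy keys lie on the table. Next I'll measure positions.

```bash
cat > h.py <<'E'
import numpy as np, cv2
def ray(s,xy):
    d=np.linalg.inv(s["mtx"])@np.array([xy[0],xy[1],1.]); T=np.array(s["cam_to_world"])
    return T[:3,3],T[:3,:3]@d
def at_z(s,xy,z):
    o,d=ray(s,xy); return o+d*(z-o[2])/d[2]
def tri(a,p,b,q):
    o1,d1=ray(a,p);o2,d2=ray(b,q)
    t,*_=np.linalg.lstsq(np.stack([d1,-d2],1),o2-o1,rcond=None)
    A=o1+d1*t[0];B=o2+d2*t[1]; return (A+B)/2,np.linalg.norm(A-B)
def proj(s,P):
    T=np.linalg.inv(s["cam_to_world"]); c=T[:3,:3]@P+T[:3,3]; u=s["mtx"]@c; return u[:2]/u[2]
E
python3 - <<'E'
from plant import vision,place_of,silhouettes
from h import *
import pickle
S=vision.snapshot("scene");T=vision.snapshot("top")
names=["key_head","key","key_slot","lock","lid_edge","cash_box","vase_mid","stand_mid","flashlight_mid","pins"]
zs=dict(key_head=.073,key=.046,key_slot=.046,lock=.089,lid_edge=.088,vase_mid=.0475,stand_mid=.05,flashlight_mid=.0185,pins=.072,cash_box=0)
for n in names:
    for nm,s in (("S",S),("T",T)):
        for r in place_of(n,s)[:3]:
            print(n,nm,np.round(r["xy"],1),round(r["conf"],2),at_z(s,r["xy"],zs[n]).round(4))
for n in ("key_head","key_slot","key"):
    for nm,s in (("S",S),("T",T)):
        for i,r in enumerate(silhouettes(n,s)[:4]):
            m=r["region"].astype(np.uint8); x=cv2.minAreaRect(cv2.findNonZero(m)); print("sil",n,nm,r["conf"],r["xy"],m.sum(),x)
def crop(s,c,h,w,k,f):
    x,y=c; im=s["color"][y-h:y+h,x-w:x+w,::-1]; cv2.imwrite(f,cv2.resize(im,None,fx=k,fy=k,interpolation=cv2.INTER_CUBIC))
a=[]
for s,c in((T,(262,325)),(T,(417,280)),(S,(430,265)),(S,(325,190))):
    x,y=c; a.append(cv2.resize(s["color"][y-37:y+38,x-50:x+50,::-1],(400,300),interpolation=cv2.INTER_CUBIC))
cv2.imwrite("pics/c1.png",np.vstack([np.hstack(a[:2]),np.hstack(a[2:])]))
pickle.dump((S,T),open("st.pkl","wb"))
E
```

```text
key_head S [502.2 332.1] 0.74 [0.4779 0.3589 0.073 ]
key_head S [376.6 314.5] 0.71 [0.6251 0.2177 0.073 ]
key_head S [434.3 264. ] 0.62 [0.4702 0.1801 0.073 ]
key_head T [157.6 331.7] 0.71 [0.4444 0.3208 0.073 ]
key_head T [251.5 249.7] 0.64 [0.5822 0.1643 0.073 ]
key_head T [242.7 316.4] 0.55 [0.4697 0.1781 0.073 ]
key S [508.4 319.9] 0.81 [0.4318 0.333  0.046 ]
key S [433.1 273.4] 0.71 [0.4683 0.1786 0.046 ]
key S [389.5 312.5] 0.6 [0.5901 0.2088 0.046 ]
key T [170.  351.9] 0.65 [0.4073 0.307  0.046 ]
key T [250.3 260.7] 0.57 [0.5646 0.1697 0.046 ]
key_slot S [429.8 271.5] 0.91 [0.4702 0.1716 0.046 ]
key_slot T [247.7 317.2] 0.65 [0.4665 0.1734 0.046 ]
lock S [328.  178.8] 0.56 [ 0.5056 -0.1193  0.089 ]
lock T [418.  293.2] 0.6 [ 0.5084 -0.1147  0.089 ]
lid_edge S [313.1 187.4] 0.69 [ 0.5454 -0.1133  0.088 ]
lid_edge T [418.8 272. ] 0.91 [ 0.5435 -0.1168  0.088 ]
cash_box S [301.8 225.2] 0.75 [ 0.5769 -0.1137 -0.    ]
cash_box T [407.6 257.4] 0.58 [ 0.5722 -0.1139  0.    ]
vase_mid S [261.4 315.7] 0.94 [0.7787 0.0941 0.0475]
vase_mid S [432.  282.2] 0.53 [0.4849 0.1954 0.0475]
vase
[... 1629 characters left out ...]
64 [433.5, 263.1] 312 ((435.0, 263.5), (21.0, 18.0), 90.0)
sil key S 0.45 [213.0, 267.9] 2001 ((204.7500457763672, 260.25), (74.95331573486328, 47.37614822387695), 45.0)
sil key T 0.7 [416.5, 251.2] 14415 ((416.37200927734375, 254.1673583984375), (135.8711700439453, 109.12545013427734), 1.023030161857605)
sil key T 0.67 [166.9, 335.9] 829 ((168.46224975585938, 344.132080078125), (52.158042907714844, 23.7965030670166), 60.945396423339844)
sil key T 0.6 [240.2, 315.9] 153 ((244.75003051757812, 318.2500305175781), (9.899494171142578, 19.091880798339844), 45.0)
sil key T 0.46 [250.4, 251.3] 154 ((248.25001525878906, 256.2500305175781), (10.119288444519043, 24.981992721557617), 18.43494987487793)
```

View pics/c1.png

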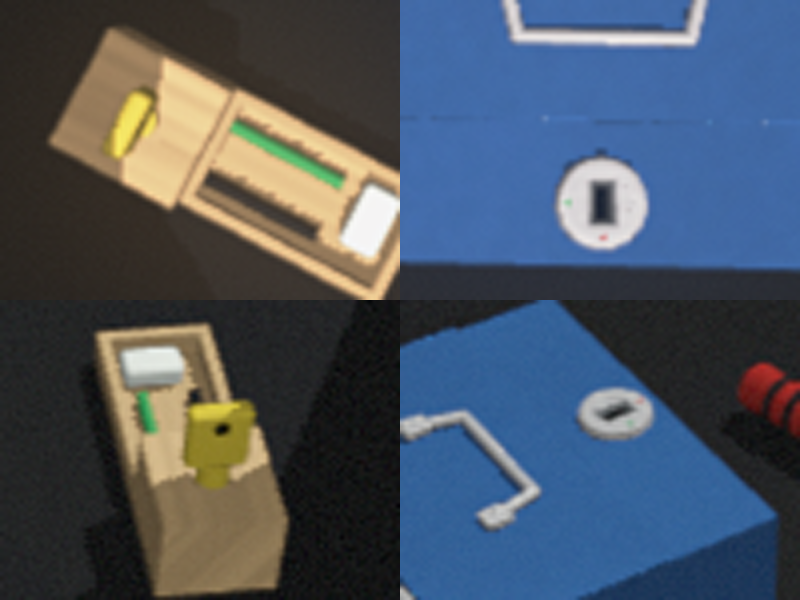

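The crops confirm it: the keyhole is long along box x, and the key's head lies along caddy x at about -26°. Next I'll fit models of the head, caddy and box in both views.

```bash
cat > fit.py <<'E'
from h import *
from scipy.optimize import minimize
def keypts(x,y,yaw,z0):
    c,s=np.cos(yaw),np.sin(yaw); R=np.array([[c,-s,0],[s,c,0],[0,0,1]])
    hd=np.array([[a*.015,b*.005,d] for a in(-1,1) for b in(-1,1) for d in(.010,.044)])
    t=np.linspace(0,2*np.pi,16)
    co=np.array([[.008*np.cos(u),.008*np.sin(u),d] for u in t for d in(0,.010)])
    o=np.array([x,y,z0]); return hd@R.T+o, co@R.T+o
def render(s,groups,K=4,roi=None):
    x0,y0,w,h=roi; m=np.zeros((h*K,w*K),np.uint8)
    for g in groups:
        p=np.array([proj(s,q) for q in g]); p=((p-[x0,y0]+.5)*K-.5)
        cv2.fillConvexPoly(m,cv2.convexHull(np.round(p*16).astype(np.int32)),255,shift=4)
    return cv2.resize(m,(w,h),interpolation=cv2.INTER_AREA)/255.
def yellow(s,roi):
    x,y,w,h=roi; c=cv2.cvtColor(s["color"][y:y+h,x:x+w],cv2.COLOR_RGB2HSV)
    return ((c[...,0]>22)&(c[...,0]<33)&(c[...,1]>190)&(c[...,2]>50)).astype(float)
def fitkey(views,x0,z0,fixz=True):
    Y=[yellow(s,r) for s,r in views]
    def cost(v):
        z=z0 if fixz else v[3]
        return sum(np.abs(render(s,keypts(v[0],v[1],v[2],z),roi=r)-y).sum() for (s,r),y in zip(views,Y))
    n=3 if fixz else 4
    x=np.array(x0[:n]); sim=np.vstack([x]+[x+d for d in np.diag([.004,.004,.12,.004][:n])])
    r=minimize(cost,x,method="Nelder-Mead",options=dict(initial_simplex=sim,xatol=1e-5,fatol=.01,maxiter=400))
    return r.x,r.fun,[y.sum() for y in Y]
E
python3 - <<'E'
from fit import *
import pickle
S,T=pickle.load(open("st.pkl","rb"))
vs=(S,(412,240,45,50));vt=(T,(225,295,40,45))
for y in (yellow(*vs),yellow(*vt)): print("\n".join("".join(".#"[int(v)] for v in r) for r in y[::1] if r.any()))
for v in ([vs,vt],[vs],[vt]): 
    r=fitkey(v,[.469,.176,-.45],.046); print(r[0][:2].round(4),np.degrees(r[0][2]).round(1),r[1],r[2])
# caddy / box rects in top
from plant import silhouettes
def edge(img): pass
hsv=cv2.cvtColor(T["color"],cv2.COLOR_RGB2HSV)
m=((hsv[...,0]>100)&(hsv[...,0]<120)&(hsv[...,1]>120)&(hsv[...,2]>60)).astype(np.uint8)
m=cv2.morphologyEx(m,cv2.MORPH_CLOSE,np.ones((15,15)))
print("box",cv2.minAreaRect(cv2.findNonZero(m)))
c=[];
for x in range(360,476,2):
    col=np.flatnonzero(m[:,x]); c.append((x,col[-1],col[0]))
c=np.array(c); print("front slope deg",np.degrees(np.arctan(np.polyfit(c[:,0],c[:,1],1)[0])),"rear",np.degrees(np.arctan(np.polyfit(c[:,0],c[:,2],1)[0])))
print([at_z(T,p,.085).round(4) for p in((351,309.5),(484,309.5))])
E
```

```text
........................#....................
................#.#...#..#...................
......................#......................
....................#........................
................#............................
...............#.............................
...................#.........................

[0.4245 0.0699] 96.9 10.0 [np.float64(10.0), np.float64(0.0)]
[0.3712 0.1067] 39.7 10.0 [np.float64(10.0)]
[0.4818 0.18  ] -71.8 150.50588235294117 [np.float64(0.0)]
box ((416.5, 256.0), (108.0, 135.0), 90.0)
front slope deg 1.1207809460116491 rear 1.0793784277971539
[array([ 0.4815, -0.0036,  0.085 ]), array([ 0.4812, -0.2248,  0.085 ])]
```

```bash
sed -i 's/return ((c.*/return ((c[...,0]>24)\&(c[...,0]<36)\&(c[...,1]>165)\&(c[...,2]>40)).astype(float)/' fit.py
python3 - <<'E'
from fit import *
import pickle
S,T=pickle.load(open("st.pkl","rb"))
h=lambda s:cv2.cvtColor(s["color"],cv2.COLOR_RGB2HSV)
print(h(S)[255:275:4,434],h(T)[318,238:252:2]); print("wood",h(S)[285,430],h(T)[320,260],h(T)[310,238])
vs=(S,(412,240,45,50));vt=(T,(225,295,40,45))
for y in (yellow(*vs),yellow(*vt)): print("\n".join("".join(".#"[int(v)] for v in r) for r in y[::1] if r.any()))
for v in ([vs,vt],[vs],[vt]): 
    r=fitkey(v,[.469,.176,-.45],.046); print(r[0][:2].round(4),np.degrees(r[0][2]).round(1),r[1],r[2])
E
```

```text
[[ 27 172 218]
 [ 26 196  82]
 [ 26 183 145]
 [ 26 185 142]
 [ 26 190 141]] [[ 16 101 149]
 [ 20 126 148]
 [ 26 157 240]
 [ 27 149 243]
 [ 25 160 228]
 [ 23 158 160]
 [ 25 154 234]]
wood [ 18  99 134] [ 20  93 237] [ 16 102 150]
...........................#.................
................###############..............
................###############..............
...............#################.............
...............################..............
...............################..............
...............###############...............
...............#######...#####...............
...............###############...............
...............###############...............
...............###############...............
...............###############...............
..............###############................
..............###############................
..............###############................
...............#############.................
................#########....................
..................#######....................
..................#######....................
.................########....................
..................#######....................
...................#####.....................

[0.4668 0.1746] -24.0 255.90588235294118 [np.float64(268.0), np.float64(0.0)]
[0.4657 0.174 ] 2.3 61.20392156862745 [np.float64(268.0)]
[0.4818 0.18  ] -71.8 150.50588235294117 [np.float64(0.0)]
```

```bash
sed -i 's/return ((c.*/return ((c[...,0]>21)\&(c[...,0]<36)\&(c[...,1]>128)\&(c[...,2]>40)).astype(float)/' fit.py
python3 - <<'E'
from fit import *
import pickle
S,T=pickle.load(open("st.pkl","rb"))
vs=(S,(412,240,45,50));vt=(T,(225,295,40,45))
for y in (yellow(*vs),yellow(*vt)): print("\n".join("".join(".#"[int(v)] for v in r) for r in y[::1] if r.any()))
for v in ([vs,vt],[vs],[vt]): 
    r=fitkey(v,[.469,.176,-.45],.046); print(r[0][:2].round(4),np.degrees(r[0][2]).round(1),r[1],r[2])
# caddy outline
hsv=cv2.cvtColor(T["color"],cv2.COLOR_RGB2HSV)
m=((hsv[...,2]>70)).astype(np.uint8); m[:285]=0;m[370:]=0;m[:,:215]=0;m[:,330:]=0
m=cv2.morphologyEx(m,cv2.MORPH_CLOSE,np.ones((7,7)))
print(cv2.minAreaRect(cv2.findNonZero(m)), cv2.approxPolyDP(max(cv2.findContours(m,0,2)[0],key=cv2.contourArea),4,True)[:,0].tolist())
# keyhole dark centroid
for s,(x0,y0,w,h) in ((T,(411,286,13,16)),(S,(317,174,24,16))):
    g=s["color"][y0:y0+h,x0:x0+w].mean(2); wgt=np.clip(110-g,0,None); ys,xs=np.mgrid[:h,:w]
    n,l,st,ct=cv2.connectedComponentsWithStats((g<110).astype(np.uint8)); print(st[1:].tolist(),(ct[1:]+[x0,y0]).round(1).tolist())
E
```

```text
.....................#....####...............
...............#################.............
...............#################.............
...............#################.............
...............#################.............
...............#################.............
...............################..............
..............########...######..............
..............#################..............
..............################...............
..............################...............
..............################...............
..............################...............
..............################...............
..............################...............
..............###############................
...............###########...................
.................########....................
.................########....................
.................########....................
.................########....................
..................#######....................
.....................#.......................
......................##................
.
[... 454 characters left out ...]
..........#######...................
.............#######....................
.............#######....................
.............######.....................
..............####......................
................#.......................
[0.4667 0.1755] -28.6 97.49019607843138 [np.float64(299.0), np.float64(130.0)]
[0.4657 0.1744] -12.5 50.13725490196079 [np.float64(299.0)]
[0.467  0.1758] -32.6 42.576470588235296 [np.float64(130.0)]
((272.300048828125, 329.4000244140625), (93.02042388916016, 36.224300384521484), 26.56505012512207) [[238, 295], [224, 324], [308, 362], [319, 334]]
[[4, 3, 5, 10, 50]] [[417.0, 293.5]]
[[0, 0, 24, 16, 174], [8, 5, 8, 4, 19]] [[328.2, 182.3], [328.6, 180.5]]
```

```bash
cat >> h.py <<'E'
def togo(P,yawdeg):
    """shift in the tool axes (as they stand now) and turn about tool z to reach P,yaw"""
    from plant import telemetry
    from scipy.spatial.transform import Rotation as Ro
    o=telemetry.get_obs(); R=Ro.from_euler("xyz",o["orientation"],degrees=True).as_matrix()
    d=R.T@(np.array(P)-o["tool_pos"]); dy=(o["orientation"][2]-yawdeg+180)%360-180
    print("clock",o["clock"],"tcp",o["tool_pos"].round(4),"rpy",o["orientation"].round(2),"F",o["force"].round(1),"M",o["moment"].round(3),"open",round(o["opening"],4))
    print("shift",d.round(4),"turn",np.radians(dy).round(4))
    return d
E
python3 - <<'E'
from h import *
import pickle
S,T=pickle.load(open("st.pkl","rb"))
print("lock T",at_z(T,(417,293.5),.089),"S",at_z(S,(328.6,180.5),.089),tri(T,(417,293.5),S,(328.6,180.5)))
print("caddy corners",[at_z(T,p,.046).round(4) for p in((238,295),(224,324))])
togo([.467,.1755,.16],-27)
E
```

```text
lock T [ 0.5079038  -0.11299047  0.089     ] S [ 0.50763814 -0.11381045  0.089     ] (array([ 0.5080262 , -0.11293245,  0.08971881]), np.float64(0.0002660846322500612))
caddy corners [array([0.5049, 0.1906, 0.046 ]), array([0.4549, 0.2144, 0.046 ])]
clock 1.5 tcp [0.2064 0.6426 0.2435] rpy [180.     0.   -17.81] F [-0.   0.7  0.4] M [-0.028 -0.036 -0.014] open 0.0872
shift [0.3909 0.3651 0.0836] turn 0.1605
```

```bash
python3 -m handwheel '[[[0.026,0.0243,0.003,0,0],[0.026,0.0243,0.003,0,0],[0.026,0.0243,0.003,0,0],[0.026,0.0243,0.003,0,0],[0.026,0.0243,0.003,0,0],[0.026,0.0243,0.003,0,0],[0.026,0.0243,0.003,0,0],[0.026,0.0243,0.003,0,0],[0.026,0.0243,0.003,0,0],[0.026,0.0243,0.003,0,0],[0.026,0.0243,0.003,0,0],[0.026,0.0243,0.003,0,0],[0.026,0.0243,0.003,0,0],[0.026,0.0243,0.003,0,0],[0.026,0.0243,0.003,0,0],[0,0,0.01,0.07,0],[0,0,0.01,0.07,0],[0,0,0.01,0,0],[0,0,0,0,0]]]'
python3 - <<'E'
from h import *
togo([.467,.1755,.075],-26)
E
```

```text
clock: 3.08
tool_pos: [0.4654, 0.1756, 0.1667]
orientation: [179.9, 0.1, -25.8]
force: [-1.2, 0.6, -1.1]
opening: 0.0878
clock 3.0833 tcp [0.4654 0.1756 0.1667] rpy [ 1.7986e+02  9.0000e-02 -2.5750e+01] F [-1.2  0.6 -1.1] M [-0.066  0.159  0.022] open 0.0878
shift [ 0.0016 -0.0009  0.0917] turn 0.0043
```

```bash
python3 -m handwheel '[[[0.0015,-0.001,0.015,0,0],[0,0,0.015,0,0],[0,0,0.015,0,0],[0,0,0.015,0,0],[0,0,0.012,0,0.3],[0,0,0.01,0,0.5],[0,0,0.006,0,0.6],[0,0,0.003,0,0.6],[0,0,0,0,0.6],[0,0,0,0,0.6]]]'
python3 - <<'E'
from h import *
from plant import vision
togo([.467,.1755,.075],-26)
a=[]
for n,(x,y) in (("top",(250,318)),("scene",(434,255))):
    s=vision.snapshot(n); a.append(cv2.resize(s["color"][y-40:y+40,x-40:x+40,::-1],(400,400),interpolation=cv2.INTER_CUBIC))
cv2.imwrite("pics/g1.png",np.hstack(a))
E
```

```text
clock: 3.92
tool_pos: [0.4683, 0.1769, 0.078]
orientation: [-180.0, -0.0, -25.8]
force: [0.4, 0.8, 0.5]
opening: 0.0533
clock 3.9167 tcp [0.4683 0.1769 0.078 ] rpy [-1.7998e+02 -2.0000e-02 -2.5780e+01] F [0.4 0.8 0.5] M [ 0.036  0.039 -0.028] open 0.0533
shift [-0.0006  0.0018  0.003 ] turn 0.0038
```

View pics/g1.png

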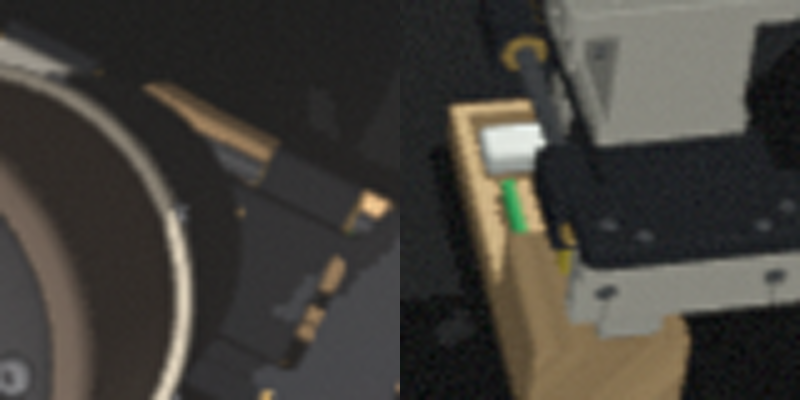

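```bash
python3 -m handwheel '[[[0,0.001,0.003,0,0.6],[0,0,0,0,0.6]]]'
python3 - <<'E'
from h import *
togo([.467,.1755,.075],-26)
E
```

```text
clock: 4.18
tool_pos: [0.4675, 0.1756, 0.0745]
orientation: [-180.0, 0.0, -25.8]
force: [-0.1, 0.0, 0.6]
opening: 0.0364
clock 4.1833 tcp [0.4675 0.1756 0.0745] rpy [-179.98    0.    -25.84] F [-0.1  0.   0.6] M [-0.028  0.025  0.019] open 0.0364
shift [-0.0004  0.0003 -0.0005] turn 0.0029
```

Positioned. Closing the fingers.

```bash
for i in 1 2; do :; done; python3 -m handwheel '[[[0,0,0,0,0.8],[0,0,0,0,0.85],[0,0,0,0,0.9],[0,0,0,0,1],[0,0,0,0,1],[0,0,0,0,1],[0,0,0,0,1],[0,0,0,0,1]]]'
python3 - <<'E'
from h import *
togo([.467,.1755,.075],-26)
E
```

```text
clock: 4.85
tool_pos: [0.4676, 0.1756, 0.0746]
orientation: [180.0, -0.0, -25.8]
force: [-0.4, -0.7, 2.6]
opening: 0.0098
clock 4.85 tcp [0.4676 0.1756 0.0746] rpy [179.99  -0.   -25.83] F [-0.4 -0.7  2.6] M [-0.295  0.071 -0.03 ] open 0.0098
shift [-0.0005  0.0003 -0.0004] turn 0.003
```

```bash
python3 -m handwheel '[[[0,0,-0.002,0,1],[0,0,-0.004,0,1],[0,0,-0.006,0,1],[0,0,-0.008,0,1],[0,0,-0.01,0,1],[0,0,-0.015,0,1],[0,0,-0.02,0,1],[0,0,-0.025,0,1],[0,0,-0.025,0,1],[0,0,0,0,1],[0,0,0,0,1]]]'
python3 - <<'E'
from h import *
from plant import vision
togo([.508,-.113,.19],-1.1)
a=[]
for n in ("top","scene"):
    s=vision.snapshot(n); x,y=proj(s,np.array([.4676,.1756,.15])).astype(int); print(x,y)
    a.append(cv2.resize(s["color"][y-40:y+40,x-40:x+40,::-1],(400,400),interpolation=cv2.INTER_CUBIC))
cv2.imwrite("pics/g2.png",np.hstack(a))
E
```

```text
clock: 5.77
tool_pos: [0.4684, 0.1763, 0.1921]
orientation: [-179.8, -0.1, -25.8]
force: [-0.4, -0.3, -1.3]
opening: 0.0094
clock 5.7667 tcp [0.4684 0.1763 0.1921] rpy [-1.7975e+02 -1.0000e-01 -2.5820e+01] F [-0.4 -0.3 -1.3] M [-0.039  0.069  0.044] open 0.0094
shift [0.1617 0.2432 0.0013] turn -0.4315
237 321
438 230
```

View pics/g2.png

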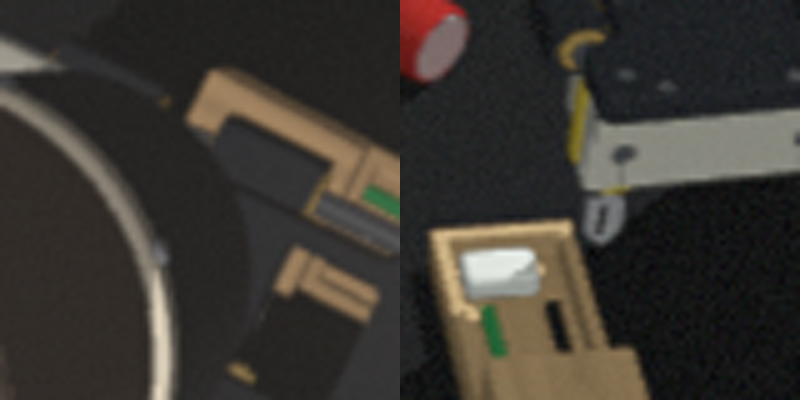

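```bash
python3 -m handwheel '[[[0.0135,0.0203,0,0,1],[0.0135,0.0203,0,0,1],[0.0135,0.0203,0,0,1],[0.0135,0.0203,0,0,1],[0.0135,0.0203,0,0,1],[0.0135,0.0203,0,0,1],[0.0135,0.0203,0,0,1],[0.0135,0.0203,0,0,1],[0.0135,0.0203,0,0,1],[0.0135,0.0203,0,0,1],[0.0135,0.0203,0,0,1],[0.0135,0.0203,0,0,1],[0,0,0,-0.108,1],[0,0,0,-0.108,1],[0,0,0,-0.108,1],[0,0,0,-0.108,1],[0,0,0,0,1],[0,0,0,0,1]]]'
python3 - <<'E'
from h import *
from plant import vision
import pickle
togo([.508,-.113,.16],-1.1)
a=[]
for n in ("top","scene"):
    s=vision.snapshot(n); pickle.dump(s,open(n+"3.pkl","wb"));x,y=proj(s,np.array([.508,-.113,.14])).astype(int); print(x,y)
    a.append(cv2.resize(s["color"][y-40:y+40,x-40:x+40,::-1],(400,400),interpolation=cv2.INTER_CUBIC))
cv2.imwrite("pics/g3.png",np.hstack(a))
E
```

```text
clock: 7.37
tool_pos: [0.5068, -0.1142, 0.1888]
orientation: [180.0, 0.1, -1.3]
force: [0.4, 0.1, -0.1]
opening: 0.0098
clock 7.3667 tcp [ 0.5068 -0.1142  0.1888] rpy [ 1.7999e+02  1.0000e-01 -1.2800e+00] F [ 0.4  0.1 -0.1] M [-0.006  0.055  0.009] open 0.0098
shift [ 0.0012 -0.0012  0.0288] turn -0.0031
423 294
328 160
```

View pics/g3.png

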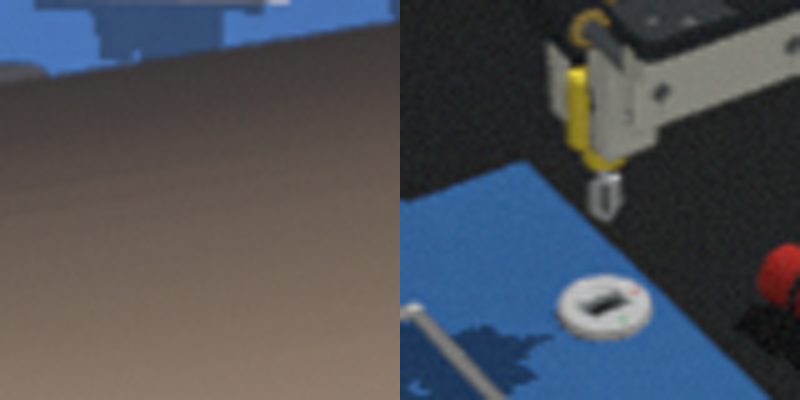

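Run:
```python
from h import *
from plant import telemetry
import pickle
s=pickle.load(open("scene3.pkl","rb"))
P=np.array([.5068,-.1142,.1888-.0586])
o=telemetry.get_obs()["tool_pos"];print(o)
for q in ([0,0,0],[.006,0,.006],[-.006,0,.006],[.006,0,.0195],[-.006,0,.0195],[0,0,.03],[0,.001,0],[.001,0,0],[0,0,.001]): print(q,proj(s,P+q).round(2))
print("lock",proj(s,np.array([.508,-.113,.089])))
x0,y0,w,h=318,135,26,36
im=cv2.resize(s["color"][y0:y0+h,x0:x0+w,::-1],None,fx=16,fy=16,interpolation=cv2.INTER_NEAREST)
for i in range(0,w,5): cv2.putText(im,str(x0+i),(i*16,10),0,.35,(0,255,255))
for i in range(0,h,5): cv2.putText(im,str(y0+i),(0,i*16+12),0,.35,(0,255,255))
cv2.imwrite("pics/g4.png",im)
```

```text
[ 0.50703376 -0.11413937  0.1890912 ]
[0, 0, 0] [328.46 164.01]
[0.006, 0, 0.006] [325.88 162.58]
[-0.006, 0, 0.006] [330.93 160.58]
[0.006, 0, 0.0195] [325.73 157.04]
[-0.006, 0, 0.0195] [330.82 155.06]
[0, 0, 0.03] [328.18 151.69]
[0, 0.001, 0] [328.73 164.25]
[0.001, 0, 0] [328.05 164.17]
[0, 0, 0.001] [328.46 163.6 ]
lock [328.66400268 180.7624818 ]
```

View pics/g4.png

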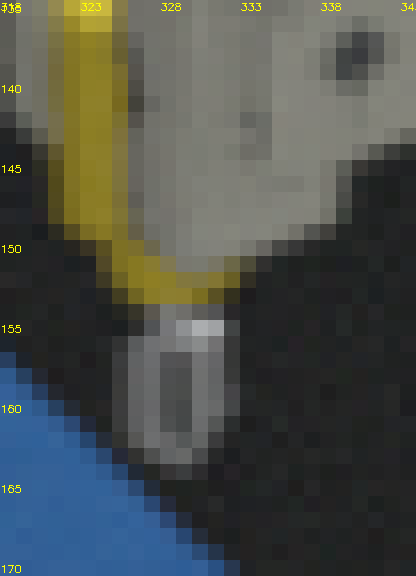

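```bash
python3 -m handwheel '[[[0.001,-0.0008,0.01,0,1],[0,0,0.01,0,1],[0,0,0.01,0,1],[0,0,0.006,0,1],[0,0,0,0,1],[0,0,0,0,1]]]'
python3 - <<'E'
from h import *
from plant import vision
import pickle
togo([.508,-.1134,.118],-1.1)
s=vision.snapshot("scene"); 
x0,y0,w,h=308,150,40,45
im=cv2.resize(s["color"][y0:y0+h,x0:x0+w,::-1],None,fx=12,fy=12,interpolation=cv2.INTER_NEAREST)
for i in range(0,w,5): cv2.putText(im,str(x0+i),(i*12,10),0,.35,(0,255,255))
for i in range(0,h,5): cv2.putText(im,str(y0+i),(0,i*12+10),0,.35,(0,255,255))
cv2.imwrite("pics/g5.png",im)
E
```

```text
clock: 7.97
tool_pos: [0.508, -0.1135, 0.1529]
orientation: [180.0, 0.1, -1.1]
force: [-0.1, -0.2, -0.3]
opening: 0.0099
clock 7.9667 tcp [ 0.508  -0.1135  0.1529] rpy [ 1.7998e+02  9.0000e-02 -1.0800e+00] F [-0.1 -0.2 -0.3] M [-0.042 -0.066  0.013] open 0.0099
shift [ 0.0001 -0.0001  0.0349] turn 0.0003
```

View pics/g5.png

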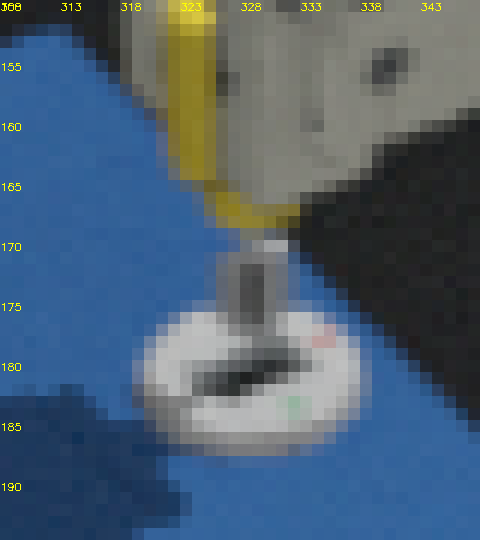

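The bit at (328.5,170–178) is centred over the keyhole at (328,180). Entering gently, stopping short of the pins.

```bash
python3 -m handwheel '[[[0,0,0.003,0,1],[0,0,0.003,0,1],[0,0,0.002,0,1],[0,0,0.002,0,1],[0,0,0,0,1]]]'; python3 -c "
from h import *
togo([.508,-.1134,.118],-1.1)"
```

```text
clock: 8.43
tool_pos: [0.5081, -0.1134, 0.1432]
orientation: [-180.0, 0.0, -1.1]
force: [-1.1, -0.3, -0.7]
opening: 0.0097
clock 8.4333 tcp [ 0.5081 -0.1134  0.1432] rpy [-1.80e+02  3.00e-02 -1.08e+00] F [-1.1 -0.3 -0.7] M [-0.014 -0.072 -0.01 ] open 0.0097
shift [-0.0001  0.      0.0252] turn 0.0003
```

```bash
python3 -m handwheel '[[[0,0,0.002,0,1],[0,0,0.002,0,1],[0,0,0.002,0,1],[0,0,0.002,0,1],[0,0,0,0,1]]]'; python3 -c "
from h import *
togo([.508,-.1134,.118],-1.1)"
```

```text
clock: 8.85
tool_pos: [0.5081, -0.1134, 0.1351]
orientation: [-180.0, 0.0, -1.1]
force: [-0.0, 0.4, -0.3]
opening: 0.0096
clock 8.85 tcp [ 0.5081 -0.1134  0.1351] rpy [-1.80e+02  4.00e-02 -1.08e+00] F [-0.   0.4 -0.3] M [-0.021  0.048  0.032] open 0.0096
shift [-0.      0.      0.0171] turn 0.0003
```

```bash
python3 -m handwheel '[[[0,0,0.001,0.1,1],[0,0,0.001,-0.1,1],[0,0,0.001,-0.1,1],[0,0,0.001,0.1,1],[0,0,0.0007,0.1,1],[0,0,0.0007,-0.1,1],[0,0,0.0007,-0.1,1],[0,0,0.0007,0.1,1]]]'; python3 -c "
from h import *
togo([.508,-.1134,.118],-1.1)"
```

```text
clock: 9.52
tool_pos: [0.5086, -0.1136, 0.1291]
orientation: [180.0, -0.0, -0.3]
force: [-0.4, 1.2, 4.8]
opening: 0.0098
clock 9.5167 tcp [ 0.5086 -0.1136  0.1291] rpy [ 1.7998e+02 -3.0000e-02 -2.8000e-01] F [-0.4  1.2  4.8] M [0.259 0.26  0.013] open 0.0098
shift [-0.0006 -0.0002  0.0111] turn 0.0143
```

```bash
python3 -m handwheel '[[[0,0,0.0005,0.1,1],[0,0,0.0005,-0.1,1],[0,0,0.0005,-0.1,1],[0,0,0.0005,0.1,1],[0,0,0.0005,0.1,1],[0,0,0.0005,-0.1,1],[0,0,0.0005,-0.1,1],[0,0,0.0005,0.1,1]]]'; python3 -c "
from h import *
togo([.508,-.1134,.118],-1.1)"
```

```text
clock: 10.18
tool_pos: [0.509, -0.1136, 0.1254]
orientation: [180.0, -0.1, -0.3]
force: [0.2, -0.2, 2.6]
opening: 0.0096
clock 10.1833 tcp [ 0.509  -0.1136  0.1254] rpy [ 1.7998e+02 -8.0000e-02 -2.7000e-01] F [ 0.2 -0.2  2.6] M [-0.373 -0.165  0.002] open 0.0096
shift [-0.001  -0.0002  0.0074] turn 0.0145
```

```bash
python3 -m handwheel '[[[0,0,0.0005,0.1,1],[0,0,0.0005,-0.1,1],[0,0,0.0005,-0.1,1],[0,0,0.0005,0.1,1],[0,0,0.0005,0.1,1],[0,0,0.0005,-0.1,1],[0,0,0.0005,-0.1,1],[0,0,0.0005,0.1,1]]]'; python3 -c "
from h import *
togo([.508,-.1134,.118],-1.1)"
```

```text
clock: 10.85
tool_pos: [0.5091, -0.1136, 0.122]
orientation: [180.0, -0.1, -0.3]
force: [-3.6, 2.8, 10.8]
opening: 0.0095
clock 10.85 tcp [ 0.5091 -0.1136  0.122 ] rpy [ 1.7997e+02 -1.0000e-01 -2.6000e-01] F [-3.6  2.8 10.8] M [ 0.969  1.172 -0.04 ] open 0.0095
shift [-0.0011 -0.0002  0.004 ] turn 0.0147
```

```bash
python3 -m handwheel '[[[0,0,0.0003,0.1,1],[0,0,0.0003,-0.1,1],[0,0,0.0003,-0.1,1],[0,0,0.0003,0.1,1],[0,0,0.0003,0.1,1],[0,0,0.0003,-0.1,1],[0,0,0.0003,-0.1,1],[0,0,0.0003,0.1,1]]]'; python3 -c "
from h import *
togo([.508,-.1134,.118],-1.1)"
```

```text
clock: 11.52
tool_pos: [0.509, -0.1135, 0.119]
orientation: [180.0, -0.1, -0.3]
force: [0.0, 0.4, 3.1]
opening: 0.0097
clock 11.5167 tcp [ 0.509  -0.1135  0.119 ] rpy [ 1.7998e+02 -8.0000e-02 -2.7000e-01] F [0.  0.4 3.1] M [-0.138  0.062  0.062] open 0.0097
shift [-0.001  -0.0001  0.001 ] turn 0.0145
```

```bash
python3 -m handwheel '[[[0,0,0.0003,0.1,1],[0,0,0.0003,-0.1,1],[0,0,0.0003,-0.1,1],[0,0,0.0003,0.1,1],[0,0,0.0003,0,1],[0,0,0,0,1]]]'; python3 -c "
from h import *
togo([.508,-.1134,.118],-1.1)"
```

```text
clock: 12.02
tool_pos: [0.509, -0.1135, 0.1175]
orientation: [180.0, -0.1, -1.0]
force: [-0.1, -0.9, 5.1]
opening: 0.0101
clock 12.0167 tcp [ 0.509  -0.1135  0.1175] rpy [ 1.7998e+02 -8.0000e-02 -1.0300e+00] F [-0.1 -0.9  5.1] M [-0.264  0.08  -0.047] open 0.0101
shift [-0.001  -0.0001 -0.0005] turn 0.0013
```

```bash
python3 -m handwheel '[[[0,0,0.0004,0.06,1],[0,0,0.0004,-0.06,1],[0,0,0.0004,0,1],[0,0,0,0,1]]]'
python3 - <<'E'
from h import *
from plant import vision
togo([.508,-.1134,.118],-1.1)
s=vision.snapshot("scene"); 
x0,y0,w,h=308,150,40,45
im=cv2.resize(s["color"][y0:y0+h,x0:x0+w,::-1],None,fx=12,fy=12,interpolation=cv2.INTER_NEAREST)
cv2.imwrite("pics/g6.png",im)
E
```

```text
clock: 12.35
tool_pos: [0.5092, -0.1136, 0.1174]
orientation: [180.0, -0.1, -0.9]
force: [-4.2, 0.7, 15.6]
opening: 0.0099
clock 12.35 tcp [ 0.5092 -0.1136  0.1174] rpy [ 1.7997e+02 -1.1000e-01 -9.5000e-01] F [-4.2  0.7 15.6] M [0.236 1.54  0.008] open 0.0099
shift [-0.0012 -0.0001 -0.0006] turn 0.0027
```

View pics/g6.png

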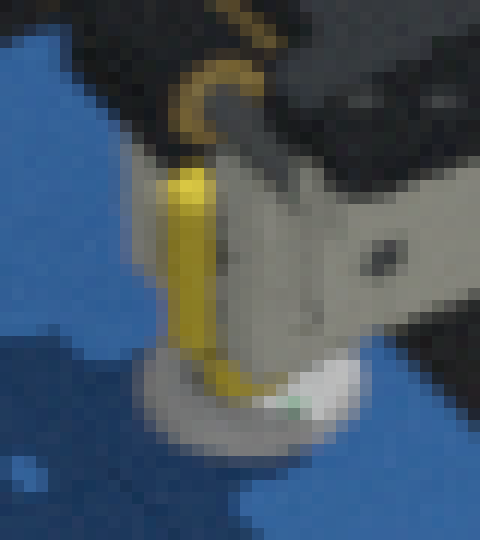

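Seated: 1.2 mm more commanded push moved it only 0.1 mm, at 15 N. Now turning clockwise (+tool z), half first.

```bash
python3 -m handwheel '[[[0,0,0,0.08,1],[0,0,0,0.1,1],[0,0,0,0.1,1],[0,0,0,0.1,1],[0,0,0,0.1,1],[0,0,0,0.1,1],[0,0,0,0.1,1],[0,0,0,0.1,1],[0,0,0,0,1]]]'; python3 -c "
from h import *
from plant import telemetry
togo([.509,-.1134,.118],-91.1)
print(telemetry.get_obs()['joint_pos'].round(1))"
```

```text
clock: 13.15
tool_pos: [0.5091, -0.1139, 0.1174]
orientation: [-180.0, -0.1, -46.0]
force: [-3.6, -1.8, 14.9]
opening: 0.0099
clock 13.15 tcp [ 0.5091 -0.1139  0.1174] rpy [-1.7997e+02 -1.2000e-01 -4.6000e+01] F [-3.6 -1.8 14.9] M [-0.611  1.382  0.045] open 0.0099
shift [-0.0004 -0.0003 -0.0006] turn 0.7871
[  9.   13.1 -28.3   0.1 -48.5  34.9]
```

```bash
python3 -m handwheel '[[[0,0,0,0.1,1],[0,0,0,0.1,1],[0,0,0,0.1,1],[0,0,0,0.1,1],[0,0,0,0.1,1],[0,0,0,0.1,1],[0,0,0,0.1,1],[0,0,0,0.1,1],[0,0,0,0,1],[0,0,0,0,1]]]'
python3 - <<'E'
from h import *
from plant import vision,place_of
togo([.509,-.1134,.118],-91.1)
s=vision.snapshot("scene")
for r in place_of("lid_edge",s)[:2]: print(r)
x0,y0,w,h=270,130,110,110
cv2.imwrite("pics/g7.png",cv2.resize(s["color"][y0:y0+h,x0:x0+w,::-1],None,fx=5,fy=5,interpolation=cv2.INTER_CUBIC))
E
```

```text
clock: 13.98
tool_pos: [0.5089, -0.114, 0.1174]
orientation: [-179.9, -0.1, -91.5]
force: [-4.3, -1.4, 14.2]
opening: 0.0099
clock 13.9833 tcp [ 0.5089 -0.114   0.1174] rpy [-1.7991e+02 -7.0000e-02 -9.1520e+01] F [-4.3 -1.4 14.2] M [-0.627  1.436  0.026] open 0.0099
shift [-0.0006 -0.0001 -0.0006] turn -0.0073
{'xy': [314.2, 185.8], 'conf': 0.73}
```

View pics/g7.png

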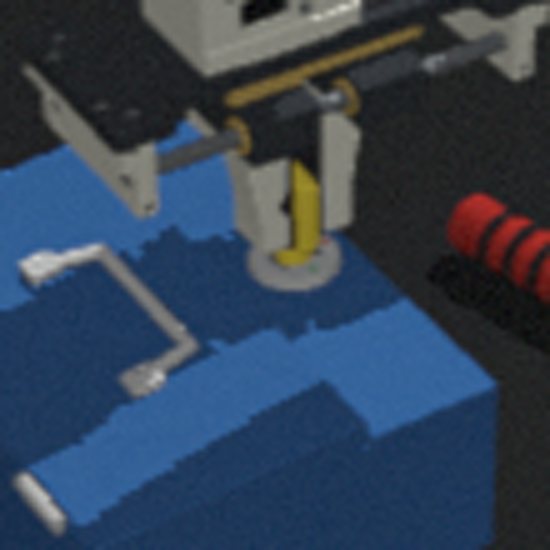

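```bash
python3 -m handwheel '[[[0,0,0,0.05,1],[0,0,0,0.03,1],[0,0,0,0,1],[0,0,0,0,1],[0,0,0,0,1],[0,0,0,0,1],[0,0,0,0,1],[0,0,0,0,1]]]'
python3 - <<'E'
from fit import *
from plant import vision,telemetry
togo([.509,-.1134,.118],-91.1)
s=vision.snapshot("scene"); s2=vision.snapshot("scene")
print(telemetry.get_obs()["moment"])
# lid rise: project lid front corner (left, +y end) at rest and at 8mm
c,q=np.cos(np.radians(-1.1)),np.sin(np.radians(-1.1))
L=np.array([.509,-.1138])
for dx in (.035,):
  for dy in (.11,.06):
    p=L+np.array([c*dx-q*dy,q*dx+c*dy])
    print(dy,[proj(s,np.array([*p,z])).round(1).tolist() for z in(.085,.088,.096)])
x0,y0,w,h=300,165,60,60
im=cv2.resize(s2["color"][y0:y0+h,x0:x0+w,::-1],None,fx=10,fy=10,interpolation=cv2.INTER_NEAREST)
for i in range(0,w,5): cv2.putText(im,str(x0+i),(i*10,10),0,.35,(0,255,255))
for i in range(0,h,5): cv2.putText(im,str(y0+i),(0,i*10+10),0,.35,(0,255,255))
cv2.imwrite("pics/g8.png",im)
E
```

```text
clock: 14.75
tool_pos: [0.5089, -0.114, 0.1174]
orientation: [-179.9, -0.1, -96.1]
force: [-4.5, -1.8, 16.2]
opening: 0.01
clock 14.75 tcp [ 0.5089 -0.114   0.1174] rpy [-1.7991e+02 -6.0000e-02 -9.6060e+01] F [-4.5 -1.8 16.2] M [-0.616  1.406  0.092] open 0.01
shift [-0.0006 -0.     -0.0006] turn -0.0866
[-0.62030172  1.48265557  0.14698621]
0.11 [[342.4, 218.1], [342.4, 216.9], [342.4, 213.8]]
0.06 [[328.8, 204.0], [328.8, 202.8], [328.7, 199.7]]
```

View pics/g8.png

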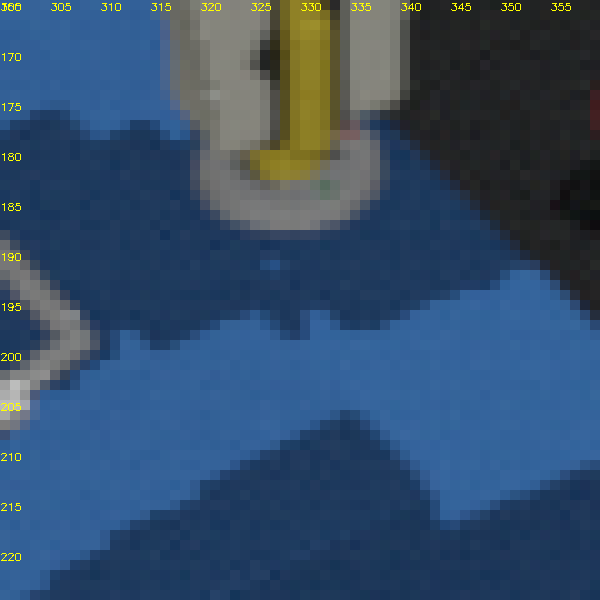

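Run:
```python
from fit import *
from plant import vision,telemetry
import pickle
S,T=pickle.load(open("st.pkl","rb"))
n=vision.snapshot("scene")
g=lambda s:cv2.cvtColor(s["color"],cv2.COLOR_RGB2GRAY)
for nm,(x,y,w,h) in dict(bail_front=(291,198,20,14),bail_rear=(272,178,14,10),latch_rear=(270,224,16,14),latch2=(241,185,12,12)).items():
    t=cv2.resize(g(S)[y:y+h,x:x+w],None,fx=8,fy=8,interpolation=cv2.INTER_CUBIC)
    r=cv2.resize(g(n)[y-8:y+h+8,x-8:x+w+8],None,fx=8,fy=8,interpolation=cv2.INTER_CUBIC)
    m=cv2.matchTemplate(r,t,cv2.TM_CCOEFF_NORMED); _,v,_,p=cv2.minMaxLoc(m); print(nm,round(v,2),"dx,dy px",p[0]/8-8,p[1]/8-8)
o=telemetry.get_obs(); print(o["clock"],o["moment"].round(3),o["force"].round(1),o["orientation"].round(2),o["opening"])
x0,y0,w,h=240,130,140,100
f=lambda s:cv2.resize(s["color"][y0:y0+h,x0:x0+w,::-1],None,fx=4,fy=4,interpolation=cv2.INTER_CUBIC)[:, :390]
cv2.imwrite("pics/g9.png",np.hstack([f(S),f(n)]))
```

```text
bail_front 0.83 dx,dy px -0.5 -1.125
bail_rear 0.94 dx,dy px -0.625 -1.625
latch_rear 0.99 dx,dy px 0.125 0.125
latch2 1.0 dx,dy px 0.0 0.0
14.9 [-0.63   1.393  0.076] [-4.6 -1.7 14.7] [-1.799e+02 -6.000e-02 -9.606e+01] 0.010018545131654394
```

View pics/g9.png

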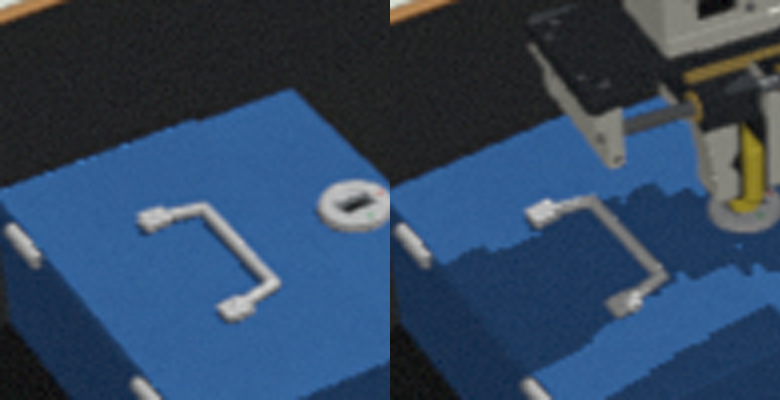

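Run:
```python
from plant import close_job,telemetry
print(close_job())
o=telemetry.get_obs(); print(o["clock"],o["tool_pos"],o["orientation"],o["force"],o["moment"],o["opening"])
```

```text
the job is handed in; nothing more can be done
None
the job is handed in; nothing more can be done
```

The yellow-headed key is fully home in the cash box lock and turned a quarter turn clockwise. The gripper is still holding it against its spring, and I handed the job in at about 15 s. No verdict was reported.

I took the middle-sized key out of the caddy and lined its bit up with the keyhole in the scene camera. I worked it past both pairs of pins with small turns of about 0.1 rad to and fro. The largest push I read was about 11 N at the pins, and about 16 N afterwards while holding the key down.

**Last checks:**
- **Key home:** the tool stood at z = 0.1174 m, against about 0.1176 m expected when seated. Before turning, another 1.2 mm of commanded push moved it only 0.1 mm.
- **Turn:** the tool turned 95° (1.66 rad). With the key's 0.12 rad of play, I estimate the cylinder at about 1.54 rad. This is inferred, not measured. A noisy spring torque of 0.08–0.15 N m agrees with it.
- **Lid:** the bail had risen by 1.1–1.6 px, about 3–4 mm, while the rear latches had not moved. That puts the lid at roughly 0.05–0.07 rad. The `lid_edge` network was too coarse to confirm it.
- **Grip:** the fingers were 10 mm apart on the key's head, with a steady downward push of about 15 N.

The tool settled about 1 mm off the commanded position in x, with a sideways force of about 4 N. The arm's moves kept clear of the vase, the phone stand and the flashlight, but I did not re-measure their positions at the end.

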